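# Shift the tray feeder to the three-compartment tray

## Task

Set the tray feeder for three-compartment trays: with the fingers, push its upright gear lever along the slots of its gate into the slot beside the plate that shows the three-compartment tray, until it is fully home, and leave it there with the hand clear. Only push the lever, without forcing it, and never pinch it; on the way do not shift it into the slot of any other plate; and leave the jar, the cup and the meal tray where they are.

Things in the scene. Friction and masses are not known exactly. Their poses are not given: they have to be found in the camera images.
- feed_box: Grey gearbox of a tray feeder, fixed to the bench: 160 mm (x) by 260 mm (y), flat top (aluminium gate plate) at 120 mm. A roller bed under 105 mm high, with a sealed tray on it reaching 148 mm, runs on from its +x side, x = 80 to 330 mm. Origin: the gearbox's bottom centre; z up; -x side roughly faces the robot.
- gate (a point): Centre of the gate, on the gearbox's top, 120 mm above its origin, axes as the gearbox. Open slots 16 mm wide: three lanes along x, at y = -30, 0, +30 mm, each from x = -36 to +36 mm, joined only by one cross slot along y at x = 0. Lanes are changed only there. The ends of the outer lanes are the four marked slots; the lever starts somewhere along the unmarked middle lane.
- lever_top (a point): Top centre of the upright gear lever: 10 mm steel stem through the gate, with a black eight-sided grip, 28 mm across, covering it from 118 to 198 mm above its pivot. The pivot lies on the gearbox's z axis, 20 mm above the bench; this point is 200 mm from it. The stem at height h over the pivot is at gearbox x = h tan(fore), y = h tan(side)/cos(fore), from the two joints.
- lever_fore (a joint): Lean of the lever along the gearbox's x, rad; 0 upright (cross slot), positive leaning to +x; stops at -0.28 and +0.28, the lane ends (fully home). The lever can move sideways only between about -0.03 and +0.03. Stiff: it stays where it is left; about 2 to 4 N at the grip moves it.
- lever_side (a joint): Lean of the lever along the gearbox's y, rad; 0 upright (middle lane), positive leaning to +y; the outer lanes are at about -0.29 and +0.29, stops at -0.31 and +0.31. As stiff as lever_fore. Against a stop or the gate it gives no further: more than 40 N on it is forcing it.
- tag_three: The wanted plate, three-compartment tray: one long black bar (15 x 42 mm) on its +x half, two short black blocks (15 x 18 mm) on its -x half. White plate, 44 (x) x 52 (y) x 3 mm, on the gearbox top at x = -30 or +30, y = -72 or +72 mm, axes as the gearbox, origin under its centre; the four plates swap places. Its slot is the lane end on its own side: the +x end if it lies at x = +30 mm, the lane at y = +30 if it lies at y = +72.
- tag_two: Plate of the two-compartment tray: two black blocks (36 x 18 mm) side by side. White plate, 44 (x) x 52 (y) x 3 mm, on the gearbox top at x = -30 or +30, y = -72 or +72 mm, axes as the gearbox, origin under its centre; the four plates swap places.
- tag_one: Plate of the one-compartment tray: one large black rectangle (36 x 42 mm). White plate, 44 (x) x 52 (y) x 3 mm, on the gearbox top at x = -30 or +30, y = -72 or +72 mm, axes as the gearbox, origin under its centre; the four plates swap places.
- tag_round: Plate of the round bowl: one black disc (36 mm across). White plate, 44 (x) x 52 (y) x 3 mm, on the gearbox top at x = -30 or +30, y = -72 or +72 mm, axes as the gearbox, origin under its centre; the four plates swap places.
- jar: Closed jar, 60 mm across, 100 mm tall, standing on the bench; origin at its bottom centre. To be left alone.
- cup: Open steel cup, 70 mm across, 80 mm tall, standing on the bench; origin at its bottom centre. To be left alone.
- meal_tray: Sealed meal tray, 150 (x) by 200 (y) by 45 mm tall, lying on the bench; origin at its bottom centre. To be left alone.

How it is judged:
At the end, for the whole second after the job is handed in: The lever rests in the slot beside the three-compartment plate: lean along the lane beyond 0.24 rad (stop at 0.28) towards that plate's end, in that plate's lane (sideways lean beyond 0.24 rad, lever top within 45 mm of the plate's centre seen from above), not moving (horizontal distance between lever_top and tag_three below 0.045 m and (value of joint lever_fore above 0.24 rad or value of joint lever_fore below -0.24 rad) and (value of joint lever_side above 0.24 rad or value of joint lever_side below -0.24 rad) and velocity of joint lever_fore between -0.03 and 0.03 rad/s and velocity of joint lever_side between -0.03 and 0.03 rad/s); the robot touches nothing.
It fails at once if the lever is shifted into the slot of another plate (more than 0.15 rad along the lane) ((horizontal distance between lever_top and tag_two below 0.045 m or horizontal distance between lever_top and tag_one below 0.045 m or horizontal distance between lever_top and tag_round below 0.045 m) and (value of joint lever_fore above 0.15 rad or value of joint lever_fore below -0.15 rad) and (value of joint lever_side above 0.2 rad or value of joint lever_side below -0.2 rad)).
It fails at once if the lever's grip is pinched (fingers press on opposite flats at once) (contact force between each of lever_side_c1, lever_side_c3 and the fingers above 0.5 N or contact force between each of lever_side_c2, lever_side_c4 and the fingers above 0.5 N).
It fails at once if the lever is forced (the fingers press on it with more than 40 N) (contact force between lever_side and the fingers above 40 N).
It fails at once if the jar, the cup or the meal tray is moved by more than 20 mm or lifted (distance of any of jar, cup, meal_tray from where it was at the start of the episode above 0.02 m).
It also fails if it takes over 64 s, if anything falls off the work surface, if the arm or the gripper's body presses on something with over 40 N, if the wrist force passes 120 N, or if a joint passes its speed limit or range.

## Robot

A 6-joint arm with a two-finger parallel gripper is mounted at the origin on the work surface. World frame = base frame: x ahead of the robot, y to its left, z up, the work surface at z = 0. Lengths are in m, angles in rad, forces in N, time in s.
With the tool pointing down it reaches from about 0.225 to 0.725 m from the base axis. Payload 3.1 kg.
Tool frame: the origin (TCP) lies between the finger pads; the fingertips stand bot.tip_reach ahead of it and the grasp point (between the pads) lies 6 mm ahead of it (bot.tip_reach is the distance from the TCP to the fingertips, in m); z points along the fingers, y is the direction in which the jaws open and shut (so a half turn about z gives the same grasp; the last joint's range is limited). The gripper opens to 85 mm and grips with 20 to 120 N. Pads are 22 mm wide; open, the fingers measure 114 mm over their backs; the gripper's body (76 mm by 85 mm) begins 54 mm behind the grasp point. The pads swing forward as they close: fully open they stand 13 mm farther back than shut.
Start: joints at [1.205, 0.048, 0.099, 1.622, 0, 1.443], TCP at [0.124, 0.51, 0.256] pointing down, gripper open.
Joint ranges: [-2.91, 2.91], [-0.99, 1.94], [-1.21, 1.42], [-2.12, 2.29], [-1.49, 1.47], [-3.14, 3.14]. Speed limits (rad/s): [2.79, 2.79, 3.14, 3.14, 3.14, 3.14].

## Interface

Orientations are given as a unit quaternion [w, x, y, z].
In Python, from station import bot, vision, job_done gives the robot as it stands.
- The arm moves only by the tool servo_tool, never from a script. Its argument "moves" is text: rows parted by semicolons, each of 4 numbers parted by spaces: the shift along the tool's x, y, z in cm, then the turn about the tool's z in degrees. A call has 1 to 8 rows; each row is the pose to reach, as a shift and turn from the pose measured when the call began, along the tool's axes at that moment; what a row does not reach only later rows make up. A row lasts 1/12 s, in which the tool goes at most 41.7 mm and 7.16 degrees, less where a joint would pass 70% of its speed; a pose out of reach is approached as far as the arm can. A call with a gripper value outside its range is refused whole. "fingers" is the opening, from 0 (shut) to 1 (fully open), set as the call begins (left out, the last holds). The fingers move at their own pace and stop on an object; "newtons" is the grip in N (left out, the last holds). Time passes only in rows, so rows that repeat a pose let the fingers close. It gives the time, the measured TCP pose, the force and the opening at its end, in the units of the state.
- bot.observe(): the state, without advancing time (a new reading comes with each control period).
- vision.snapshot(name): name is "scene" or "top"; returns the picture (384x512x3 uint8, blue, green, red); there is no depth.
- vision.camera_model(name): a dict with "vfov" (degrees; the focal length in pixels is half the picture's height over the tangent of half this angle, whatever the lens; pixels are square), "cx", "cy" (the principal point, pixels), "k1" (the pictures are not rectified: a ray, as slopes to the right and down, at radius r is drawn at 1 + k1 r^2 times it, then the intrinsics apply), "rvec" (rotation vector, rad) and "tvec" (3), from world to camera coordinates, as OpenCV has them. Camera axes: x right, y down, z forward; pixel columns grow to the right and rows downward; lengths in m; the calibration is good to about 2 mm. A picture is of the moment at which its call begins. camera_model takes no time and is no camera call.
- job_done(): hands the job in, once; it reports no verdict.
The state is a dict: "time": time; "joint_pos": joint angles; "qd": joint speeds; "effort": joint torques, N m; "tool_pos": TCP position; "ee_rot": TCP orientation; "force": force on the tool from outside, world axes, zero at the start; "moment": the same for the moment, N m; "width": finger opening in m.
Only numpy, scipy, OpenCV 4.12 (cv2) and the standard library are available. Lean on these libraries where they do the work, as an engineer would, in place of code of your own. Each camera call takes 0.05 s, during which the arm holds its last target. There are 200 camera calls.

## Working session

There is one attempt and no reset: what is moved stays moved. The work goes in short steps, Python scripts to look and compute and a tool call to move; the robot and the scene stay as the last step left them, time stands still between calls to the robot, and variables do not carry over. Pictures are saved under pics/ and viewed, about 8 in all and at most 12, crops included, and the job is handed in when it is done.

Besides the shell and the picture viewer there is one more tool, called after "Emit:" as name(argument=value, ...) on one line, values as JSON. servo_tool: Moves the arm, as the interface text tells. Its arguments: {"type":"object","properties":{"moves":{"type":"string"},"fingers":{"type":"number"},"newtons":{"type":"number"}},"required":["moves"]}

```bash
mkdir -p pics; ls
python3 - <<'E'
from station import bot, vision
import cv2
s=bot.observe(); print(s, bot.tip_reach)
for n in("scene","top"):
    cv2.imwrite(f"pics/{n}0.png",vision.snapshot(n)); print(n,vision.camera_model(n))
E
```

```text
pics
{'time': 0.0, 'joint_pos': array([1.20517977e+00, 4.87465776e-02, 9.76109678e-02, 1.62199348e+00,
       1.27143506e-05, 1.44301169e+00]), 'qd': array([-0.00090425, -0.00016893,  0.00039863,  0.00188707,  0.00031909,
        0.00111425]), 'effort': array([-2.24081068e-04, -3.38779950e+01,  3.20015681e+01,  2.04195053e-02,
       -2.89707277e-04,  5.84567744e-06]), 'tool_pos': array([0.12349285, 0.50970984, 0.25512584]), 'ee_rot': array([-2.91001398e-04,  1.18635816e-01,  9.92937149e-01, -1.12951339e-03]), 'force': array([-0.4071307 , -0.20563562,  0.03166172]), 'moment': array([0.03531659, 0.02599557, 0.02746428]), 'width': 0.0853890430107592} 0.025
scene {'vfov': 43.74687364993125, 'cx': 259.49480150142745, 'cy': 197.59567972392236, 'k1': -0.18323223136568575, 'rvec': array([ 2.41897885,  0.6901652 , -0.22458563]), 'tvec': array([-0.56418999, -0.10176897,  1.6192938 ])}
top {'vfov': 52.39951628414306, 'cx': 262.0401324539583, 'cy': 186.9459532285816, 'k1': -0.09381200463221635, 'rvec': array([ 2.13589867, -2.16060913,  0.14198661]), 'tvec': array([0.10266633, 0.6131005 , 1.01245572])}
```

View pics/scene0.png

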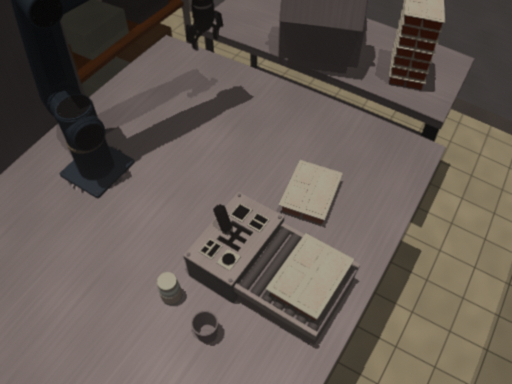

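View pics/top0.png

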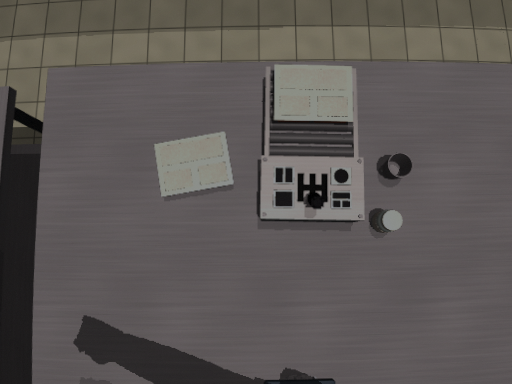

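Both views show the gearbox: top-view pixels (262–363, 156–220), with the lever's black grip near (315,200). The jar is at (390,220), the cup at (398,166) and the meal tray at (193,163). Next I'll measure the box and crop the plates.

```bash
cat > h.py <<'E'
import numpy as np, cv2
from station import bot, vision
def cam(n):
    m=vision.camera_model(n); f=192/np.tan(np.radians(m["vfov"]/2))
    return np.array([[f,0,m["cx"]],[0,f,m["cy"]],[0,0,1]]),np.array([m["k1"],0,0,0.]),cv2.Rodrigues(m["rvec"])[0],m["tvec"]
# note: drawn = (1+k1 r^2)*ray -> OpenCV's forward model
def ray(n,p):
    K,d,R,t=cam(n); u=cv2.undistortPoints(np.array(p,float).reshape(-1,1,2),K,d).reshape(-1,2)
    return -R.T@t,(np.c_[u,np.ones(len(u))]@R)
def plane(n,p,z):
    c,v=ray(n,p); return c+v*((z-c[2])/v[:,2])[:,None]
def proj(n,X):
    K,d,R,t=cam(n); return cv2.projectPoints(np.array(X,float).reshape(-1,3),cv2.Rodrigues(R)[0],t,K,d)[0].reshape(-1,2)
E
python3 - <<'E'
import cv2,numpy as np
a=cv2.imread("pics/top0.png")[148:228,250:370]; b=cv2.imread("pics/scene0.png")[190:300,180:290]
a=np.clip(cv2.resize(a,None,fx=6,fy=6,interpolation=cv2.INTER_CUBIC)*1.3,0,255)
cv2.imwrite("pics/ct.png",a)
cv2.imwrite("pics/cs.png",np.clip(cv2.resize(b,None,fx=5,fy=5,interpolation=cv2.INTER_CUBIC)*1.5,0,255))
E
```

```text
[ WARN:0@0.037] global loadsave.cpp:1063 imwrite_ Unsupported depth image for selected encoder is fallbacked to CV_8U.
```

View pics/ct.png

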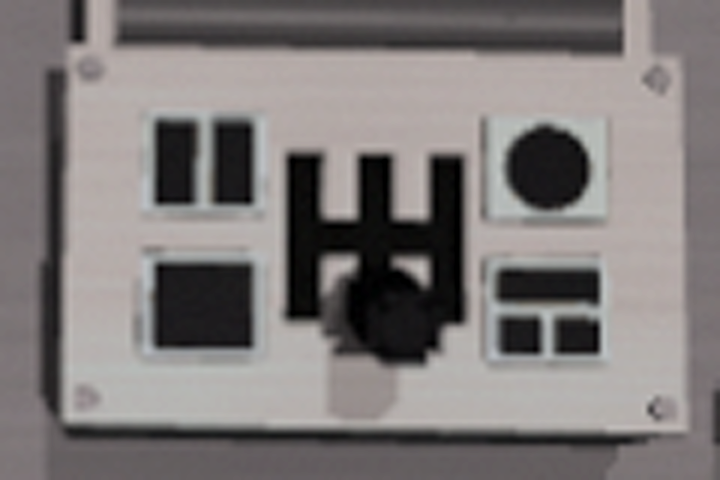

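View pics/cs.png

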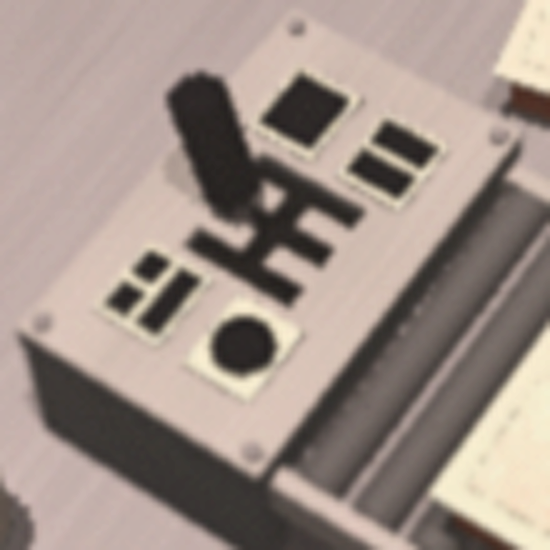

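The three-compartment plate is at the (-x,-y) corner (top crop 546,310). The lever stands in the middle lane leaning to -x, so the path is +x to upright, -y to the lane, then -x home.

```bash
cat > g.py <<'E'
from h import *
im=lambda P:np.array(P)/6+[250-5/12,148-5/12]
pl=plane("top",im([[204,165],[545,168],[204,305],[546,310]]),0.123)
G=pl.mean(0); yax=(pl[0]-pl[1]+pl[2]-pl[3])[:2]; yaw=np.arctan2(yax[1],yax[0])-np.pi/2
c,s=np.cos(yaw),np.sin(yaw); ex=np.array([c,s]); ey=np.array([-s,c]); g=G[:2]
def box(p): d=np.atleast_2d(p)[:,:2]-g; return np.c_[d@ex,d@ey]
def wld(x,y): return g+x*ex+y*ey
def leverpt(h,fore,side):
    x=h*np.tan(fore);y=h*np.tan(side)/np.cos(fore);return wld(x,y)
E
python3 - <<'E'
from g import *
np.set_printoptions(precision=4,suppress=True)
print(g,np.degrees(yaw),box(pl)*1000)
a=im([[398,318]]);b=np.array([[195,88]])/5+[180-.4,190-.4]
print("top@.21",box(plane("top",a,.21))*1000,"scene@.215",box(plane("scene",b,.215))*1000)
for n,p in (("jar",[391,220]),("cup",[399,166])): print(n,plane("top",[p],.1))
tp=bot.observe()["tool_pos"]; print("tcp",tp,box(tp))
from scipy.spatial.transform import Rotation as R
print(R.from_quat(np.roll(bot.observe()["ee_rot"],-1)).as_matrix())
E
```

```text
[ 0.6014 -0.0297] -1.3560950869178636 [[ 29.381   71.3904]
 [ 29.8723 -71.4782]
 [-29.381   71.0956]
 [-29.8723 -71.0078]]
top@.21 [[-42.9027   2.1433]] scene@.215 [[-46.6789  -1.3342]]
jar [[ 0.5174 -0.2322  0.1   ]]
cup [[ 0.657  -0.2612  0.1   ]]
tcp [0.1235 0.5098 0.2552] [[-0.4905  0.528 ]]
[[-0.9719  0.2356 -0.0008]
 [ 0.2356  0.9719 -0.002 ]
 [ 0.0003 -0.0021 -1.    ]]
```

```bash
cat > go.py <<'E'
import sys
from g import *
from scipy.spatial.transform import Rotation as R
def go(x,y,z,verbose=True):
    s=bot.observe(); M=R.from_quat(np.roll(s["ee_rot"],-1)).as_matrix()
    w=wld(x/1000,y/1000); d=M.T@(np.r_[w,z/1000]-s["tool_pos"])*100
    want=np.degrees(yaw)+180; have=np.degrees(np.arctan2(M[1,0],M[0,0]))
    turn=-((want-have+180)%360-180)
    b=box(s["tool_pos"])[0]*1000; f=s["force"]
    print("t %.2f now box"%s["time"],b.round(1),"z %.1f"%(s["tool_pos"][2]*1e3),"F",[round(f[:2]@ex,1),round(f[:2]@ey,1),round(f[2],1)],"width",round(s["width"],4),"| shift cm",d.round(2),"turn",round(turn,1))
if __name__=="__main__":
    a=list(map(float,sys.argv[1:]))
    for i in range(0,len(a),3): go(*a[i:i+3])
E
python3 go.py -100 0 255
```

```text
t 0.10 now box [-490.5  528. ] z 255.2 F [np.float64(-0.0), np.float64(-0.1), np.float64(-0.3)] width 0.0855 | shift cm [-49.38 -43.29   0.1 ] turn -12.3
```

Emit:
servo_tool(moves="-3 -2.6 0 -2; -6 -5.2 0 -4; -9 -7.9 0 -6; -12 -10.5 0 -8; -15 -13.1 0 -10; -18 -15.8 0 -12.3; -21 -18.4 0 -12.3; -24 -21 0 -12.3", fingers=0, newtons=20)

```text
time: 0.77
tool_pos: [0.3076, 0.2474, 0.2552]
ee_rot: [-0.0, 0.011, 1.0, -0.001]
force: [1.1, 0.3, 0.1]
width: -0.0001
```

```bash
python3 go.py -105 0 255
```

```text
t 0.77 now box [-300.2  270. ] z 255.2 F [np.float64(1.1), np.float64(0.3), np.float64(0.1)] width -0.0001 | shift cm [-19.49 -27.03   0.06] turn 0.1
```

Emit:
servo_tool(moves="-2.4 -3.3 0 0; -4.8 -6.6 0 0; -7.2 -10 0 0; -9.6 -13.4 0 0; -12 -16.8 0 0; -14.5 -20.2 0 0; -17 -23.6 0 0; -19.5 -27 0 0")

```text
time: 1.43
tool_pos: [0.4961, -0.0277, 0.2551]
ee_rot: [-0.001, 0.012, 1.0, -0.001]
force: [1.8, 0.5, 0.9]
width: 0.0002
```

Emit:
servo_tool(moves="0 0 0 0; 0 0 0 0")

```text
time: 1.6
tool_pos: [0.4963, -0.0296, 0.2534]
ee_rot: [-0.002, 0.014, 1.0, -0.001]
force: [-1.0, 0.6, 0.2]
width: -0.0007
```

```bash
python3 go.py -105 0 195
python3 - <<'E'
from h import *
a=vision.snapshot("scene")[150:300,150:300]
cv2.imwrite("pics/s1.png",cv2.convertScaleAbs(cv2.resize(a,None,fx=4,fy=4,interpolation=cv2.INTER_CUBIC),alpha=1.8))
tp=bot.observe()["tool_pos"]
print("TCP, tip25, tip38 in crop:",(proj("scene",[tp,tp-[0,0,.025],tp-[0,0,.038]])-150)*4)
E
```

```text
t 1.60 now box [-105.1   -2.4] z 253.4 F [np.float64(-1.0), np.float64(0.6), np.float64(0.2)] width -0.0007 | shift cm [-0.04  0.25  5.84] turn -0.2
TCP, tip25, tip38 in crop: [[197.85571416 153.26166914]
 [201.50016306 176.34824276]
 [203.35542917 188.06946244]]
```

View pics/s1.png

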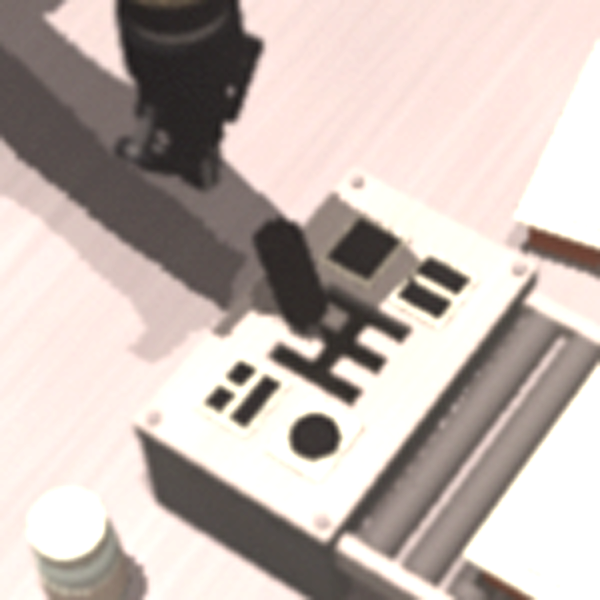

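The shut fingertips show at crop (205,185), about 25–35 mm below the TCP. The lever is at (285,260), clear of the hand. I'll descend behind the lever and push towards +x.

Emit:
servo_tool(moves="0 0.25 2 0; 0 0.25 4 0; 0 0.25 5.8 0; -0.5 0.25 5.8 0; -1.5 0.25 5.8 0; -2.3 0.25 5.8 0; -2.8 0.25 5.8 0; -2.8 0.25 5.8 0")

```text
time: 2.32
tool_pos: [0.5248, -0.0259, 0.197]
ee_rot: [-0.001, 0.012, 1.0, -0.0]
force: [-0.9, 0.7, 0.7]
width: -0.0002
```

```bash
python3 go.py -50 0 195 -28 0 195
```

```text
t 2.32 now box [-76.7   2. ] z 197.0 F [np.float64(-0.9), np.float64(0.7), np.float64(0.7)] width -0.0002 | shift cm [-2.67 -0.2   0.2 ] turn -0.0
t 2.32 now box [-76.7   2. ] z 197.0 F [np.float64(-0.9), np.float64(0.7), np.float64(0.7)] width -0.0002 | shift cm [-4.87 -0.2   0.19] turn -0.0
```

Emit:
servo_tool(moves="-0.5 -0.1 0.1 0; -1 -0.2 0.2 0; -1.4 -0.2 0.2 0; -1.8 -0.2 0.2 0; -2.2 -0.2 0.2 0; -2.6 -0.2 0.2 0; -3 -0.2 0.2 0; -3.4 -0.2 0.2 0")

```text
time: 2.98
tool_pos: [0.5607, -0.029, 0.2015]
ee_rot: [0.003, 0.012, 1.0, -0.001]
force: [-5.0, 0.3, 19.5]
width: 0.0001
```

```bash
python3 go.py -25 0 195
python3 - <<'E'
from h import *
a=vision.snapshot("scene")[180:270,190:290]; b=vision.snapshot("top")[150:220,260:360]
f=lambda a,k:cv2.convertScaleAbs(cv2.resize(a,(600,420 if k else 540),interpolation=cv2.INTER_CUBIC),alpha=1.8)
cv2.imwrite("pics/s2.png",cv2.resize(np.vstack([f(a,0),f(b,1)]),(375,600)))
E
```

```text
t 2.98 now box [-40.7  -0.3] z 201.5 F [np.float64(-5.1), np.float64(0.2), np.float64(19.5)] width 0.0001 | shift cm [-1.56  0.03  0.66] turn -0.0
```

View pics/s2.png

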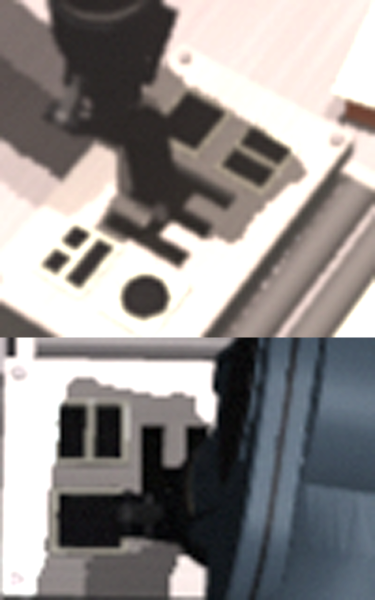

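The hand covers the lever in the top view, and there is a 19.5 N upward force. Part of the gripper above the fingers is bearing on the lever's top, so I'll raise the hand.

Emit:
servo_tool(moves="0.2 0 -0.4 0; 0.2 0 -0.8 0; 0.2 0 -1.2 0; 0.2 0 -1.2 0")

```text
time: 3.42
tool_pos: [0.5598, -0.0291, 0.2141]
ee_rot: [0.004, 0.012, 1.0, -0.001]
force: [0.4, 0.1, -1.4]
width: -0.0002
```

```bash
python3 go.py -25 0 213
```

```text
t 3.42 now box [-41.7  -0.4] z 214.1 F [np.float64(0.4), np.float64(0.1), np.float64(-1.4)] width -0.0002 | shift cm [-1.66  0.04  0.13] turn -0.0
```

Emit:
servo_tool(moves="-0.3 0 0 0; -0.6 0 0 0; -0.9 0 0 0; -1.2 0 0 0; -1.4 0 0 0; -1.5 0 0 0; -1.5 0 0 0")

```text
time: 4.0
tool_pos: [0.5749, -0.0295, 0.2138]
ee_rot: [0.004, 0.012, 1.0, -0.001]
force: [-1.4, 0.7, -0.5]
width: -0.0003
```

```bash
python3 go.py -25 0 213
```

```text
t 4.00 now box [-26.5  -0.4] z 213.8 F [np.float64(-1.4), np.float64(0.7), np.float64(-0.5)] width -0.0003 | shift cm [-0.15  0.05  0.09] turn -0.0
```

Emit:
servo_tool(moves="2 0 -0.5 0; 4 0 -1.5 0; 4 3 -2 0; 2.5 6 -2 0; -0.2 7 -2 0; -2.6 7 -2 0; -2.6 7 -1 0; -2.6 7 0 0")

```text
time: 4.67
tool_pos: [0.6039, 0.0401, 0.2131]
ee_rot: [0.005, 0.012, 1.0, -0.001]
force: [0.6, -0.4, -0.3]
width: -0.0001
```

```bash
python3 go.py 0 45 214
python3 - <<'E'
from h import *
a=vision.snapshot("scene")[180:270,190:290]; b=vision.snapshot("top")[150:220,260:360]
cv2.imwrite("pics/s3raw.png",a)
f=lambda a,k:cv2.convertScaleAbs(cv2.resize(a,(600,420 if k else 540),interpolation=cv2.INTER_CUBIC),alpha=1.8)
cv2.imwrite("pics/s3.png",cv2.resize(np.vstack([f(a,0),f(b,1)]),(375,600)))
E
```

```text
t 4.67 now box [ 0.8 69.8] z 213.1 F [np.float64(0.6), np.float64(-0.4), np.float64(-0.3)] width -0.0001 | shift cm [ 0.08 -2.48 -0.09] turn 0.0
```

View pics/s3.png

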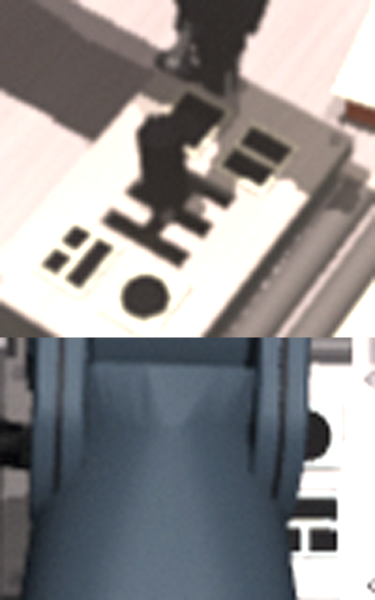

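Run:
```python
from g import *
for fo in(-.08,-.04,0,.04):
    P=[[*leverpt(h,fo,0),h+.02] for h in(.2,.12)]
    print(fo,((proj("scene",P)-[190,180])*6*.625).round(0).tolist())
```

```text
-0.08 [[144.0, 116.0], [156.0, 183.0]]
-0.04 [[153.0, 121.0], [162.0, 186.0]]
0 [[162.0, 127.0], [167.0, 189.0]]
0.04 [[172.0, 132.0], [172.0, 192.0]]
```

Run:
```python
from g import *
a=cv2.imread("pics/s3raw.png")[15:70,20:75]
a=cv2.convertScaleAbs(cv2.resize(a,None,fx=10,fy=10,interpolation=cv2.INTER_CUBIC),alpha=3)
t=np.radians(np.arange(22.5,383,45))
for fo,col in((-.04,(0,0,255)),(0,(0,255,0))):
  for h in(.198,.118):
    c=leverpt(h,fo,0); r=.014/np.cos(np.pi/8)
    P=[[*(c+r*np.cos(u)*ex+r*np.sin(u)*ey),h+.02] for u in t]
    q=((proj("scene",P)-[210,195])*10+5).astype(int); cv2.polylines(a,[q],True,col,1)
cv2.imwrite("pics/s3z.png",a)
```

```text
(no output)
```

View pics/s3z.png

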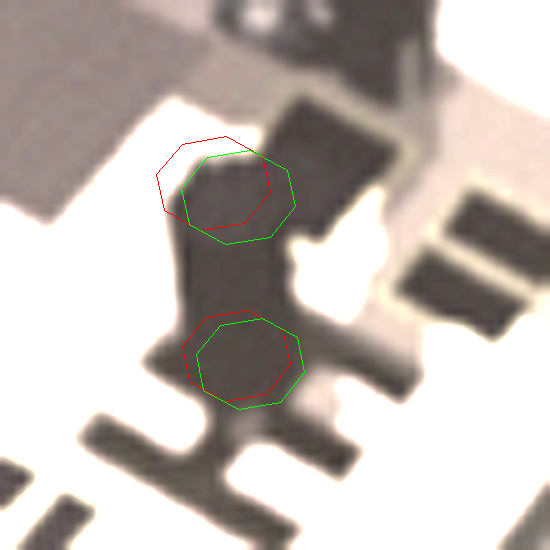

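In the overlay the lever's top edge is at about (175–290,152), so fore is about -0.015 rad, which is within the cross-slot window. Next is the -y push.

Emit:
servo_tool(moves="0.2 -1.5 0 0; 0.2 -3 0 0; 0.2 -3.8 0 0; 0.2 -4.4 0 0; 0.2 -5 0 0; 0.2 -5.2 0 0")

```text
time: 5.27
tool_pos: [0.5973, -0.0123, 0.2116]
ee_rot: [0.002, 0.012, 1.0, -0.0]
force: [-0.3, 3.1, 1.3]
width: 0.0002
```

```bash
python3 go.py -2 -20 213
```

```text
t 5.27 now box [-4.5 17.3] z 211.6 F [np.float64(-0.4), np.float64(3.1), np.float64(1.3)] width 0.0002 | shift cm [-0.26 -3.73 -0.13] turn -0.1
```

Emit:
servo_tool(moves="-0.2 -0.4 0 0; -0.2 -0.8 0 0; -0.2 -1.2 0 0; -0.2 -1.6 0 0; -0.2 -2 0 0; -0.2 -2.4 0 0; -0.2 -2.7 0 0; -0.2 -2.8 0 0")

```text
time: 5.93
tool_pos: [0.5986, -0.041, 0.2113]
ee_rot: [0.002, 0.013, 1.0, -0.001]
force: [-0.2, 2.0, -2.2]
width: 0.0002
```

```bash
python3 go.py -2 -20 210
```

```text
t 5.93 now box [ -2.5 -11.4] z 211.3 F [np.float64(-0.2), np.float64(2.0), np.float64(-2.2)] width 0.0002 | shift cm [-0.05 -0.86  0.13] turn -0.1
```

Emit:
servo_tool(moves="0 -0.3 0.1 0; 0 -0.5 0.1 0; 0 -0.7 0.1 0; 0 -0.9 0.1 0; 0 -0.9 0.1 0")

```text
time: 6.35
tool_pos: [0.5985, -0.0504, 0.2102]
ee_rot: [0.002, 0.013, 1.0, -0.001]
force: [-0.7, 1.4, -0.7]
width: 0.0002
```

```bash
python3 go.py -2 -20 210
python3 - <<'E'
from g import *
a=vision.snapshot("scene"); cv2.imwrite("pics/s4raw.png",a); a=a[200:260,205:265]
a=cv2.convertScaleAbs(cv2.resize(a,None,fx=10,fy=10,interpolation=cv2.INTER_CUBIC),alpha=2.5)
t=np.radians(np.arange(22.5,383,45))
for si,col in((-.25,(0,0,255)),(-.29,(0,255,0))):
  for h in(.198*np.cos(si),.118*np.cos(si)):
    c=leverpt(h,0,si); r=.014/np.cos(np.pi/8)
    P=[[*(c+r*np.cos(u)*ex+r*np.sin(u)*ey*np.cos(si)),h+.02-r*np.sin(u)*np.sin(si)] for u in t]
    q=((proj("scene",P)-[205,200])*10+5).astype(int); cv2.polylines(a,[q],True,col,1)
cv2.imwrite("pics/s4z.png",a)
E
```

```text
t 6.35 now box [ -2.5 -20.8] z 210.2 F [np.float64(-0.7), np.float64(1.4), np.float64(-0.7)] width 0.0002 | shift cm [-0.05  0.08  0.02] turn -0.1
```

View pics/s4z.png

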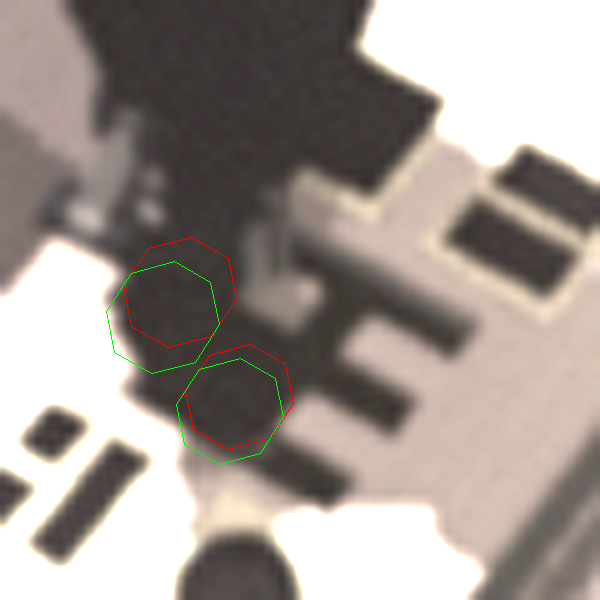

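The lever outline lies between the two overlays, so side is about -0.27. I'll push 3 mm more, watching the force.

Emit:
servo_tool(moves="0 -0.15 0 0; 0 -0.3 0 0; 0 -0.35 0 0; 0 -0.35 0 0")

```text
time: 6.73
tool_pos: [0.5984, -0.0539, 0.2103]
ee_rot: [0.002, 0.013, 1.0, -0.001]
force: [-0.2, 1.4, -0.2]
width: -0.0
```

```bash
python3 go.py -2 -20 210 40 10 235 40 -52 213
```

```text
t 6.73 now box [ -2.4 -24.2] z 210.3 F [np.float64(-0.3), np.float64(1.4), np.float64(-0.2)] width -0.0 | shift cm [-0.04  0.42  0.03] turn -0.1
t 6.73 now box [ -2.4 -24.2] z 210.3 F [np.float64(-0.3), np.float64(1.4), np.float64(-0.2)] width -0.0 | shift cm [-4.24  3.43 -2.46] turn -0.1
t 6.73 now box [ -2.4 -24.2] z 210.3 F [np.float64(-0.3), np.float64(1.4), np.float64(-0.2)] width -0.0 | shift cm [-4.25 -2.77 -0.25] turn -0.1
```

Emit:
servo_tool(moves="0 1.5 -0.5 0; -1.5 3 -2 0; -4.5 3 -2.5 0; -4.8 1 -2.5 0; -4.8 -1.5 -2.5 0; -4.8 -2.8 -2 0; -4.8 -2.8 -0.5 0; -4.8 -2.8 0.2 0")

```text
time: 7.4
tool_pos: [0.6453, -0.0836, 0.2074]
ee_rot: [0.001, 0.014, 1.0, -0.001]
force: [-0.5, 0.3, -1.2]
width: -0.0002
```

Emit:
servo_tool(moves="0 0 0 0; 0 0 0 0")

```text
time: 7.57
tool_pos: [0.6445, -0.0829, 0.2065]
ee_rot: [0.0, 0.014, 1.0, -0.0]
force: [-0.2, 0.8, -0.6]
width: -0.0001
```

```bash
python3 go.py 25 -52 208
python3 - <<'E'
from g import *
a=vision.snapshot("scene"); cv2.imwrite("pics/s5raw.png",a); a=a[200:260,205:265]
a=cv2.convertScaleAbs(cv2.resize(a,None,fx=10,fy=10,interpolation=cv2.INTER_CUBIC),alpha=2.5)
t=np.radians(np.arange(22.5,383,45))
for si,col in((-.25,(0,0,255)),(-.29,(0,255,0))):
  for h in(.198*np.cos(si),.118*np.cos(si)):
    c=leverpt(h,0,si); r=.014/np.cos(np.pi/8)
    P=[[*(c+r*np.cos(u)*ex+r*np.sin(u)*ey*np.cos(si)),h+.02-r*np.sin(u)*np.sin(si)] for u in t]
    q=((proj("scene",P)-[205,200])*10+5).astype(int); cv2.polylines(a,[q],True,col,1)
cv2.imwrite("pics/s5z.png",a)
E
```

```text
t 7.57 now box [ 44.4 -52.2] z 206.5 F [np.float64(-0.2), np.float64(0.8), np.float64(-0.6)] width -0.0001 | shift cm [ 1.94  0.01 -0.15] turn -0.2
```

View pics/s5z.png

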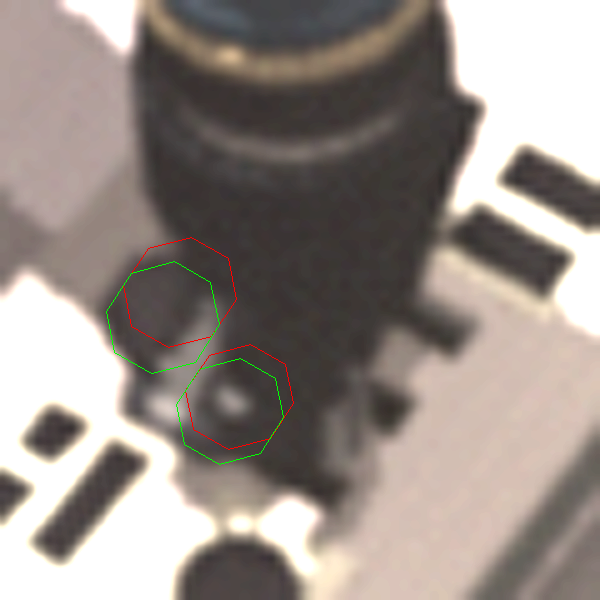

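The lever matches the green outline, so side is about -0.29, and the hand is on its +x side. Next I push to -x.

Emit:
servo_tool(moves="0.8 0 0 0; 1.4 0 0 0; 1.8 0 0 0; 2.2 0 0 0; 2.6 0 0 0; 3 0 0 0; 3.3 0 0 0; 3.4 0 0 0")

```text
time: 8.28
tool_pos: [0.6113, -0.0823, 0.2082]
ee_rot: [0.002, 0.014, 1.0, -0.001]
force: [2.9, -1.1, 2.3]
width: -0.0001
```

```bash
python3 go.py -20 -52 203
```

```text
t 8.28 now box [ 11.1 -52.4] z 208.2 F [np.float64(3.0), np.float64(-1.0), np.float64(2.3)] width -0.0001 | shift cm [3.11 0.03 0.51] turn -0.2
```

Emit:
servo_tool(moves="0.4 0 0 0; 0.8 0 0.1 0; 1.2 0 0.2 0; 1.6 0 0.3 0; 2 0 0.3 0; 2.3 0 0.3 0; 2.5 0 0.3 0; 2.5 0 0.3 0")

```text
time: 8.95
tool_pos: [0.5854, -0.0814, 0.2045]
ee_rot: [0.001, 0.014, 1.0, -0.001]
force: [1.3, 0.1, -0.0]
width: 0.0003
```

```bash
python3 go.py -20 -52 203
```

```text
t 8.95 now box [-14.8 -52.1] z 204.5 F [np.float64(1.3), np.float64(0.1), np.float64(-0.0)] width 0.0003 | shift cm [0.52 0.01 0.15] turn -0.2
```

Emit:
servo_tool(moves="0.2 0 0.1 0; 0.4 0 0.1 0; 0.5 0 0.1 0; 0.5 0 0.1 0")

```text
time: 9.28
tool_pos: [0.5801, -0.0813, 0.2032]
ee_rot: [0.001, 0.014, 1.0, -0.001]
force: [1.1, 0.9, -1.1]
width: 0.0005
```

Emit:
servo_tool(moves="0.1 0 0 0; 0.2 0 0 0; 0.2 0 0 0")

```text
time: 9.53
tool_pos: [0.5781, -0.0812, 0.2031]
ee_rot: [0.001, 0.014, 1.0, -0.001]
force: [2.3, 0.8, -0.5]
width: -0.0001
```

```bash
python3 go.py -24 -52 203
```

```text
t 9.53 now box [-22.1 -52.1] z 203.1 F [np.float64(2.3), np.float64(0.8), np.float64(-0.5)] width -0.0001 | shift cm [0.19 0.01 0.01] turn -0.2
```

Emit:
servo_tool(moves="0.1 0 0 0; 0.2 0 0 0; 0.2 0 0 0")

```text
time: 9.78
tool_pos: [0.5767, -0.0812, 0.2032]
ee_rot: [0.002, 0.014, 1.0, -0.001]
force: [3.6, 0.4, -1.7]
width: -0.0
```

Emit:
servo_tool(moves="0.1 0 0 0; 0.15 0 0 0; 0.15 0 0 0")

```text
time: 10.03
tool_pos: [0.5759, -0.0812, 0.2034]
ee_rot: [0.003, 0.014, 1.0, -0.001]
force: [5.2, -0.1, -2.1]
width: -0.0001
```

```bash
python3 go.py -24 -52 203
python3 - <<'E'
from g import *
a=vision.snapshot("scene"); a=a[195:255,195:255]
a=cv2.convertScaleAbs(cv2.resize(a,None,fx=10,fy=10,interpolation=cv2.INTER_CUBIC),alpha=2.5)
t=np.radians(np.arange(22.5,383,45)); si=-.29
for fo,col in((-.24,(0,0,255)),(-.28,(0,255,0))):
  A=np.array([np.tan(fo),np.tan(si)/np.cos(fo),1]);A/=np.linalg.norm(A)
  u=np.cross([0,1,0],A);u/=np.linalg.norm(u);v=np.cross(A,u)
  for L in(.198,.118):
    r=.014/np.cos(np.pi/8); P=[A*L+r*np.cos(k)*u+r*np.sin(k)*v for k in t]
    P=[[*wld(p[0],p[1]),p[2]+.02] for p in P]
    q=((proj("scene",P)-[195,195])*10+5).astype(int); cv2.polylines(a,[q],True,col,1)
cv2.imwrite("pics/s6z.png",a)
E
```

```text
t 10.03 now box [-24.3 -52.1] z 203.4 F [np.float64(5.2), np.float64(0.1), np.float64(-2.1)] width -0.0001 | shift cm [-0.03  0.01  0.04] turn -0.2
```

View pics/s6z.png

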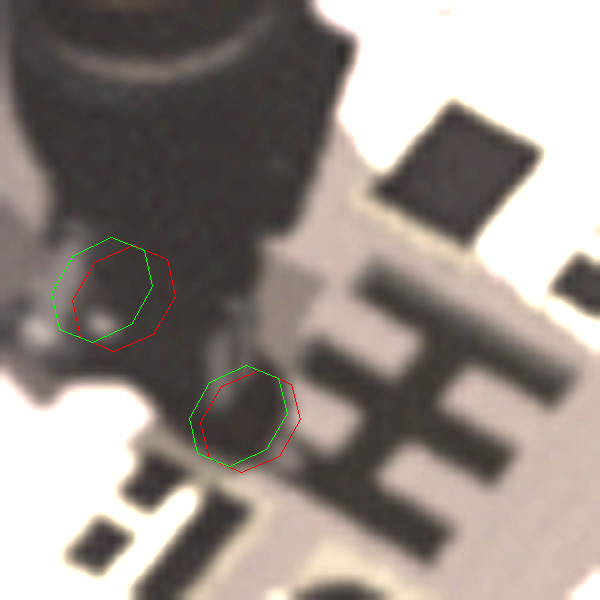

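The lever foot is at the green (-0.28) outline. The force is climbing and motion is lagging the commands, which fits the lever having reached its stop. One more light push, then I'll retreat and check.

Emit:
servo_tool(moves="0.2 0 0 0; 0.3 0 0 0; 0.3 0 0 0")

```text
time: 10.33
tool_pos: [0.5749, -0.0812, 0.2039]
ee_rot: [0.005, 0.013, 1.0, -0.001]
force: [7.9, -0.8, -2.7]
width: -0.0002
```

Emit:
servo_tool(moves="-1 0 0 0; -3 0 0 0; -5 0 -1.5 0; -6 2 -4 0; -6 6 -5 0; -6 10 -5 0; -6 13 -5 0; -6 13 -5 0")

```text
time: 11.0
tool_pos: [0.6363, 0.0527, 0.2547]
ee_rot: [0.004, 0.01, 1.0, 0.0]
force: [-0.3, -0.6, 0.1]
width: -0.0001
```

```bash
python3 go.py -20 150 250
python3 - <<'E'
from g import *
a=vision.snapshot("scene"); a=a[190:260,190:260]
a=cv2.convertScaleAbs(cv2.resize(a,None,fx=8.5,fy=8.5,interpolation=cv2.INTER_CUBIC),alpha=2.5)
t=np.radians(np.arange(22.5,383,45)); si=-.29
for fo,col in((-.24,(0,0,255)),(-.28,(0,255,0))):
  A=np.array([np.tan(fo),np.tan(si)/np.cos(fo),1]);A/=np.linalg.norm(A)
  u=np.cross([0,1,0],A);u/=np.linalg.norm(u);v=np.cross(A,u)
  for L in(.198,.118):
    r=.014/np.cos(np.pi/8); P=[A*L+r*np.cos(k)*u+r*np.sin(k)*v for k in t]
    P=[[*wld(p[0],p[1]),p[2]+.02] for p in P]
    q=((proj("scene",P)-[190,190])*8.5+4).astype(int); cv2.polylines(a,[q],True,col,1)
cv2.imwrite("pics/s7z.png",a)
E
```

```text
t 11.00 now box [33.  83.2] z 254.7 F [np.float64(-0.3), np.float64(-0.6), np.float64(0.1)] width -0.0001 | shift cm [5.28 6.69 0.43] turn 0.2
```

View pics/s7z.png

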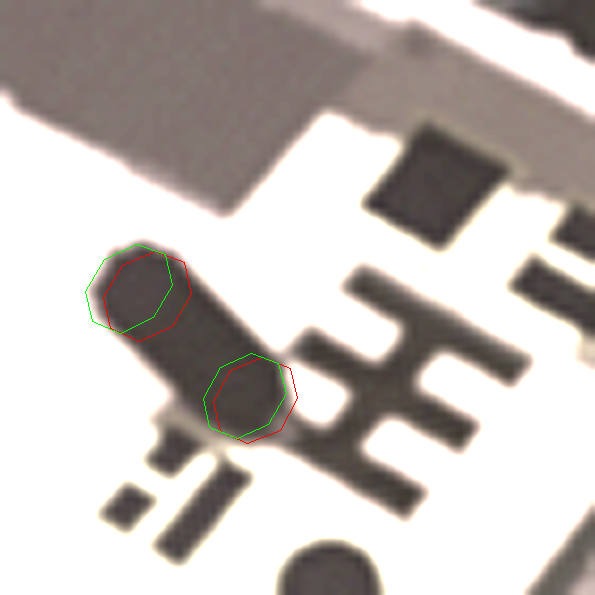

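Emit:
servo_tool(moves="0 0 0 0; 0 0 0 0; 0 0 0 0; 0 0 0 0; 0 0 0 0; 0 0 0 0")

```text
time: 11.55
tool_pos: [0.6364, 0.049, 0.2543]
ee_rot: [0.004, 0.012, 1.0, -0.001]
force: [-0.3, -0.3, -0.3]
width: 0.0001
```

Run:
```python
from h import *
a=vision.snapshot("scene"); b=cv2.imread("pics/scene0.png")
d=cv2.absdiff(a,b).max(2)
for n,(x0,x1,y0,y1) in dict(jar=(155,183,268,306),cup=(190,220,310,345),tray=(278,345,160,222)).items(): print(n,(d[y0:y1,x0:x1]>40).sum())
s=bot.observe(); print(s["force"],abs(s["qd"]).max())
from station import job_done; print(job_done())
```

```text
jar 0
cup 0
tray 19
[-0.89682322 -0.91499382  0.38250983] 0.00462057028389622
the job is handed in; nothing more can be done
None
```

The lever is in the slot beside the three-compartment plate, at the (-x, -y) corner of the gearbox. I pushed it there with the shut fingers: +x to upright, -y along the cross slot, then -x to its stop. The job is handed in at about 11.6 s; no verdict is reported.

**Last checks:**
- **Lever position:** the last picture, with the hand withdrawn, shows the lever at about -0.27 rad fore and -0.29 rad side. I read these by eye from outlines drawn over the picture. The force rose to about 8 N at the end of the last push, as expected at the stop.
- **Hand clear:** the arm stood still, and the force readings (about 1 N) were no higher than in free motion.
- **Jar, cup and meal tray:** comparing the first and last pictures, no pixels had changed for the jar or the cup. For the tray, 19 pixels changed near it. I put that down to the arm's shadow, but did not check further; the hand never went near the tray.

**Gripper contact:** on the first push the gripper's underside pressed on the top of the lever with about 20 N. That is under the 40 N limit. I raised the hand and saw no such contact again.

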